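# Lock the shelf edge panel with its cam

### The arm

A 6-joint arm with a two-finger parallel gripper is mounted at the origin on the work surface. World frame = base frame: x ahead of the robot, y to its left, z up, the work surface at z = 0. Lengths are in mm, angles in rad, forces in N, time in s.
With the tool pointing down it reaches from about 350 to 775 mm from the base axis. Payload 7.3 kg.
Tool frame: the origin (TCP) lies midway between the tips of the shut fingers; the grasp point (between the pads) lies 19 mm behind it; z points along the fingers, y is the line along which they close (so a half turn about z gives the same grasp; the last joint's range is limited). The gripper opens to 92 mm and grips with 3 to 60 N. Pads are 19 mm wide; open, the fingers measure 130 mm over their backs; the gripper's body (75 mm by 190 mm) begins 47 mm behind the grasp point.
Start: joints at [1.029, 0.342, 1.524, -0, 1.275, -0.146], TCP at [202.399, 484.437, 226.741] pointing down, gripper open.
Joint ranges: [-2.53, 2.53], [-0.77, 2.02], [0.04, 2.7], [-1, 4.14], [0.28, 2.66], [-3.11, 3.11]. Speed limits (rad/s): [2.57, 2.57, 3.14, 3.14, 3.14, 3.14].

### API

Orientations are given as [roll, pitch, yaw] about the fixed x, y, z axes, in that order (R = Rz(yaw) Ry(pitch) Rx(roll)).
In Python, from plant import bot gives the robot as it stands.
- The arm moves only by the tool jog_arm, never from a script. Its arguments are lists of equal length, an entry for each row: "dp": the shift along the tool's x, y, z in m, a list of three; "twist": the turn about the tool's z in degrees. A call has 1 to 10 rows; each row shifts and turns the commanded pose from where the row before left it, along the tool's axes as they then stand; what a row does not reach is not made up. A row lasts 1/8 s, in which the tool goes at most 62.5 mm and 10.7 degrees, less where a joint would pass 70% of its speed; a pose out of reach is approached as far as the arm can. A call is refused whole if a number of a shift passes 0.0625 or a number of a turn 10.7, either way. A call with a gripper value outside its range is refused whole. "jaw" is the finger opening in m, from 0 to 0.0918, set as the call begins (left out, the last holds). The fingers move at their own pace and stop on an object; the grip force is fixed at half the most. Time passes only in rows, so rows that do not move let the fingers close. It gives the time, the measured TCP pose, the force, the opening and the grip force at its end, in the units of the state.
- bot.get_obs(): the state, without advancing time (a new reading comes with each control period).
- bot.capture(name): name is "scene" or "top" or "wrist"; returns the picture (384x512x3 uint8, blue, green, red); there is no depth.
- bot.camera_params(name): a dict with "fx", "fy", "cx", "cy" (pixels), "R" (3x3) and "t" (3): a world point X has camera coordinates R X + t. Camera axes: x right, y down, z forward; pixel columns grow to the right and rows downward; lengths in mm; the calibration is good to about 2 mm. A picture is of the moment at which its call begins: read the wrist's pose just before it. camera_params takes no time and is no camera call; for the wrist camera it gives the pose at the moment of the call.
- bot.close_job(): hands the job in; it is judged then, once.
Trained networks look in the newest picture that a camera, given by its name, has taken for a name from the list of things; names that differ only in an ending like _2 or _b are one class to them, and where a whole thing is asked for, a point or a joint stands for the part that bears it (a point fixed in the world has none). Each returns a list of dicts, best first, with "confidence" (0 to 1); they miss things now and then, are a little off and sometimes report something else, mostly with a low value. They report only what shows in the picture. A call takes as long as a camera call. They do not tell look-alikes from the thing itself.
- bot.find_in(camera, label): "bbox" ([centre column, centre row, width, height] in pixels, round what is visible of it).
- bot.masks_of(camera, label): "pixels" (384x512 bool, what is visible of it) and "bbox" ([centre column, centre row, width, height] in pixels, round what is visible of it).
The state is a dict: "time": time; "joint_positions": joint angles; "dq": joint speeds; "tau": joint torques, N m; "tool_pos": TCP position; "tcp_rot": TCP orientation; "contact_force": force on the tool from outside, world axes, zero at the start; "moment": the same for the moment, N m; "grip_width": finger opening in mm; "finger_force": force on a finger pad.
Only numpy, scipy, OpenCV 4.12 (cv2) and the standard library are available. Lean on these libraries where they do the work, as an engineer would, in place of code of your own. Each camera call takes 0.05 s, during which the arm holds its last target. There are 200 camera calls.

### The job

Push the loose edge panel up to the shelf deck until it meets the sprung pads, then use the flat-blade screwdriver from the stand to turn the cam disc on the deck clockwise to its stop, so that it grabs the panel's bolt and holds the panel drawn fully home against the deck. Put the screwdriver back upright in its hole in the stand, and leave the other things where they are.

Things in the scene. Friction and masses are not known exactly. Their poses are not given: they have to be found in the camera images.
- deck: shelf deck section: grey metal block fixed to the bench, 125 x 140 mm (x, y), 50 mm high. Origin at bench level under the cam disc's axis; x points out of its edge face (the plane x = 55 mm), onto which the panel joins. An open channel 26 mm wide along x, centred on y = 0, runs from the edge face to the cam. Two small fixing feet stick out to y = +-98 mm at its back.
- edge_mid (a point): middle of the deck's edge face, 25 mm above the bench, deck's axes. At y = +-45 mm beside it two black sprung pads, 18 mm across, stand 8 mm out of the face and push the panel away: about 1.5 N together when first touched, 7 N with the panel home, so a panel only pushed in by hand springs back 4 to 8 mm. Sliding it in takes 2 to 3 N, plus the pads.
- cam_centre (a point): centre of the upper face (62 mm up) of the steel cam disc, 76 mm across, on the deck; fixed, deck's axes. The disc has one straight screwdriver slot through this point, 31 x 8 mm, 9 mm deep. At the start its long line lies 0.68 to 1.33 rad counter-clockwise (from above) of the deck's x axis; the exact angle is not told: look or feel. The disc is stiff: 0.15 N m turns it.
- cam_hook (a point): on the cam's axis, 25 mm up, deck's axes: the spiral hook under the disc. Turning clockwise from above, it passes behind the bolt head when the slot is near 0.3 rad, draws the panel in (about 0.4 N m) and stops hard with the slot at -0.97 rad (play lets the driver turn about 0.2 rad more). The last 0.2 rad are level: it stays locked. It catches only a panel less than 12 mm from the edge face.
- panel: loose shelf edge panel: grey metal bar 24 mm thick (x), 140 mm wide (y), 50 mm high, 0.3 to 0.4 kg, standing on the bench before the edge face, 22 to 36 mm off it at the start. Origin at bench level under the middle of its inner face (towards the deck); x points away from the deck, outer face at x = 24 mm. Home: origin at x = 55 to 56 mm, y = 0 in the deck's frame.
- bolt_head (a point): centre of the panel's bolt head, an upright steel barrel 20 mm across and 26 mm tall, 47 mm in front of the inner face and 25 mm above the bench, on a bolt 8 mm thick, oiled; panel's axes. At the start it already stands in the deck's channel.
- driver: flat-blade screwdriver, 122 mm tall, 0.16 kg, hanging upright in its stand. Origin at the middle of the blade's lower edge, z up. Blade 24 mm wide (x), 5 mm thick (y), 22 mm high, its lowest 5 mm thinned to 4 mm; above it a shank 10 x 8 mm; black handle from 60 to 122 mm above the origin, 40 mm (x) by 26 mm (y), flat sides: grip it across the 26 mm.
- stand: dark steel tool stand fixed to the bench, 150 x 70 mm (x, y), 75 mm high, with a hole at x = 40 mm for the flat-blade driver and one at x = -40 mm for the round nut driver; origin under its centre
- socket (a point): centre of the driver's hole in the stand, at its top face (75 mm up), stand's axes. The hole is 32 (x) by 16 mm (y), through a 12 mm plate with free space below. In place, the handle's underside rests on the plate, the blade's width is along the stand's x (either way round) and the driver's origin is 15 mm above the bench.
- nut_driver: bystander: round-handled nut driver standing in the other hole of the stand, 80 mm from the flat-blade driver's hole; 126 mm tall, handle 30 mm across; origin at its lower tip
- wrench: bystander: flat steel wrench, 150 mm long, lying along its x; origin under its centre
- fluid_bottle: bystander: white bottle, 68 mm across, 200 mm tall; origin under its centre
- oil_bottle: bystander: black bottle, 66 mm across, 180 mm tall; origin under its centre
- spray_can: bystander: can, 60 mm across, 170 mm tall; origin under its centre
- jar: bystander: small glass jar, 54 mm across, 60 mm tall; origin under its centre
- carton: bystander: cardboard carton 110 x 80 x 50 mm; origin under its centre
- clip_tray: bystander: open blue tray 100 x 130 x 35 mm; origin under its centre
Mind the look-alikes: they are no part of the job. Leave any purple look-alike of the driver alone. Leave any red look-alike of the panel alone.

How it is judged:
By the outcome, as a careful person would: the job done as asked, in the order asked, and still so for the second after the job is handed in, with the robot touching nothing.
It also fails if it takes over 72 s, if anything falls off the work surface, if the arm or the gripper's body presses on something with over 40 N, if the wrist force passes 120 N, or if a joint passes its speed limit or range.

## Working session

There is one attempt and no reset: what is moved stays moved. The work goes in short steps, Python scripts to look and compute and a tool call to move; the robot and the scene stay as the last step left them, time stands still between calls to the robot, and variables do not carry over. Pictures are saved under pics/ and viewed, at most 10 in all, crops included, and the job is handed in when it is done.

Besides the shell and the picture viewer there is one more tool, called after "Emit:" as name(argument=value, ...), one argument or row to a line, values as JSON. jog_arm: Moves the arm, as the interface text tells. Its arguments: {"type":"object","properties":{"dp":{"type":"array"},"twist":{"type":"array"},"jaw":{"type":"number"}},"required":["dp","twist"]}

```bash
ls; mkdir -p pics
cat > h.py <<'E'
import numpy as np, cv2
from plant import bot
def ray(cam,u,v,z,P=None):
    P=P or bot.camera_params(cam);R=np.array(P["R"]);t=np.array(P["t"])
    d=R.T@np.array([(u-P["cx"])/P["fx"],(v-P["cy"])/P["fy"],1]);c=-R.T@t
    return c+d*(z-c[2])/d[2]
def proj(cam,X,P=None):
    P=P or bot.camera_params(cam);q=np.array(P["R"])@np.array(X,float)+np.array(P["t"])
    return np.array([P["fx"]*q[0]/q[2]+P["cx"],P["fy"]*q[1]/q[2]+P["cy"]])
E
python3 - <<'E'
from h import *
a=bot.capture("scene");b=bot.capture("top");w=bot.capture("wrist")
for n,i in zip("abw",(a,b,w)): cv2.imwrite(f"pics/raw_{n}.png",i)
cv2.imwrite("pics/1.png",cv2.resize(b,(800,600)))
cv2.imwrite("pics/2.png",cv2.resize(a,(800,600)))
for c in("top","scene"):
  for l in("deck","panel","cam_centre","driver","stand","nut_driver","socket","bolt_head"):
    print(c,l,[(np.round(d["bbox"]),round(d["confidence"],2)) for d in bot.find_in(c,l)])
print(bot.get_obs())
P=bot.camera_params("top");print(P)
E
```

```text
pics
top deck [(array([306., 199.,  66.,  40.]), 0.66)]
top panel [(array([305., 170.,  45.,  28.]), 0.79), (array([280., 123.,  41.,  29.]), 0.78)]
top cam_centre [(array([306., 199.,  63.,  45.]), 0.91)]
top driver [(array([181., 196.,  10.,  17.]), 0.67), (array([145., 201.,  17.,  18.]), 0.67)]
top stand [(array([180., 209.,  33.,  56.]), 0.75)]
top nut_driver [(array([176., 221.,  12.,   8.]), 0.54)]
top socket [(array([180., 212.,  40.,  50.]), 0.57), (array([306., 197.,  64.,  45.]), 0.56), (array([175., 222.,  11.,   5.]), 0.18)]
top bolt_head [(array([279., 122.,  43.,  32.]), 0.98), (array([306., 169.,  50.,  24.]), 0.97), (array([306., 198.,  65.,  44.]), 0.58), (array([182., 210.,  33.,  58.]), 0.48)]
scene deck [(array([198., 204.,  72.,  39.]), 0.65)]
scene panel [(array([192., 227.,  55.,  36.]), 0.94), (array([226., 266.,  61.,  45.]), 0.74), (array([199., 208.,  67.,  41.]), 0.47)]
scene cam_centre [(array([102., 218.,  33.,  44.]), 0.22)]
scene driver [(array([337., 181.,  12.,  28.]), 0.74), (array([371., 186.,  19.,  37.]), 0.69)]
scene stand [(array([336., 194., 
[... 554 characters left out ...]
e+01, -2.44489288e+01,  7.18017854e-02,
        4.82975005e-02,  2.18214234e-05]), 'tool_pos': array([202.36802405, 484.43578228, 226.73806637]), 'tcp_rot': array([ 3.14151583e+00, -2.78214137e-06,  2.74584375e+00]), 'contact_force': array([0.59471779, 0.27872493, 0.21665169]), 'moment': array([-0.02110959,  0.01163968,  0.04731168]), 'finger_force': 0.0, 'grip_width': 92.23998068313789}
{'fx': 480.775546292716, 'fy': 480.775546292716, 'cx': 256.1222032904288, 'cy': 182.33679658518594, 'R': array([[-0.00445521, -0.99998326,  0.00369091],
       [-0.98537759,  0.0037614 , -0.17034332],
       [ 0.17032659, -0.00439586, -0.98537786]]), 't': array([ -31.61681366,  533.51179453, 1403.85703353])}
```

View pics/1.png

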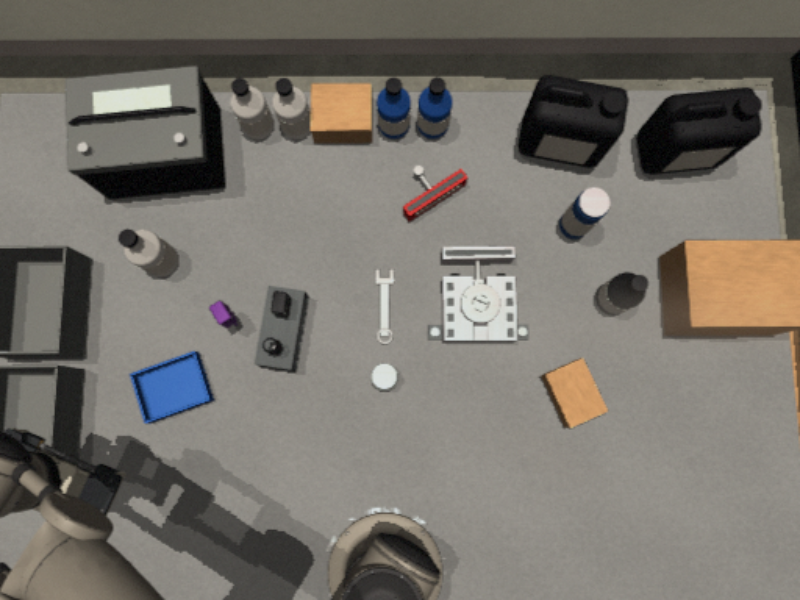

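View pics/2.png

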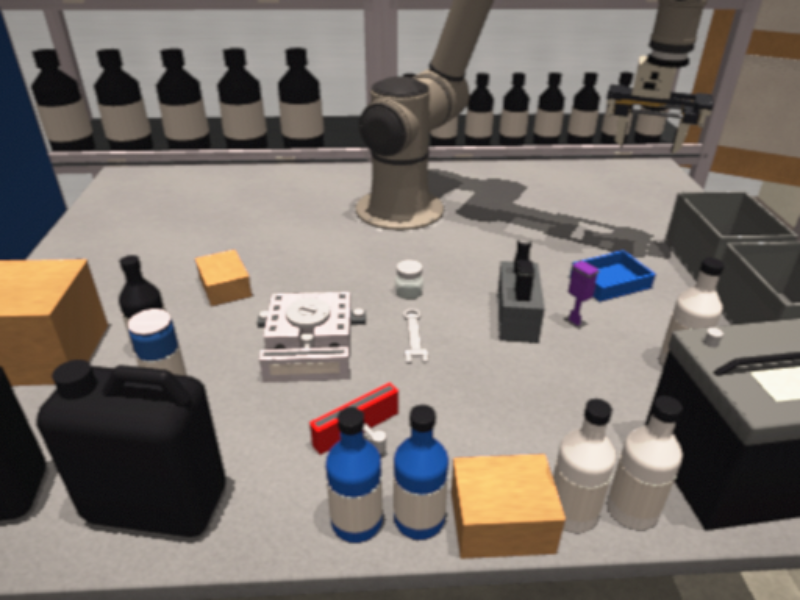

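Top view (800×600 scale): grey panel (478,254) next to the deck (480,308) is the one meant; red one (435,195) is the look-alike. Black driver (281,303) in the stand is the one meant; purple (222,313) is the look-alike.

Run:
```python
from h import *
P=bot.camera_params("top")
for n,u,v,z in [("disc",481,303,62),("panel L",443,250,50),("panel R",514,250,50),("panelouterL",443,247,50),("deckTL",443,277,50),("deckTR",516,277,50),("deckBL",443,341,0),("driver top",280,297,137),("nut top",272,345,141),("standTR",306,291,75),("standTL",268,288,75),("standBR",295,370,75),("spray",575,238,0),("redR",467,176,50),("purple",220,310,120)]:
    print(n,np.round(ray("top",u/1.5625,v/1.5625,z,P),0))
W=bot.camera_params("wrist");o=bot.get_obs()
R=np.array(W["R"]);c=-R.T@np.array(W["t"])
from scipy.spatial.transform import Rotation as Ro
T=Ro.from_euler("xyz",o["tcp_rot"]).as_matrix()
print("cam in tool",T.T@(c-o["tool_pos"]),"\naxes in tool",np.round(T.T@R.T,3),W["fx"],W["cx"],W["cy"])
a=cv2.imread("pics/raw_b.png");cv2.imwrite("pics/3.png",cv2.resize(a[110:250,130:350],(792,504),interpolation=cv2.INTER_CUBIC))
```

```text
disc [ 495. -187.   62.]
panel L [ 601. -117.   50.]
panel R [ 601. -255.   50.]
panelouterL [ 607. -117.   50.]
deckTL [ 548. -116.   50.]
deckTR [ 547. -257.   50.]
deckBL [ 429. -118.    0.]
driver top [496. 183. 137.]
nut top [410. 195. 141.]
standTR [517. 144.  75.]
standTL [523. 216.  75.]
standBR [369. 162.  75.]
spray [ 636. -387.    0.]
redR [ 750. -167.   50.]
purple [476. 294. 120.]
cam in tool [  69.18803083   -0.46276212 -158.78966444] 
axes in tool [[-0.    -0.968 -0.252]
 [ 1.    -0.     0.001]
 [-0.001 -0.252  0.968]] 287.168547676691 258.76949905516324 192.92587584943237
```

View pics/3.png

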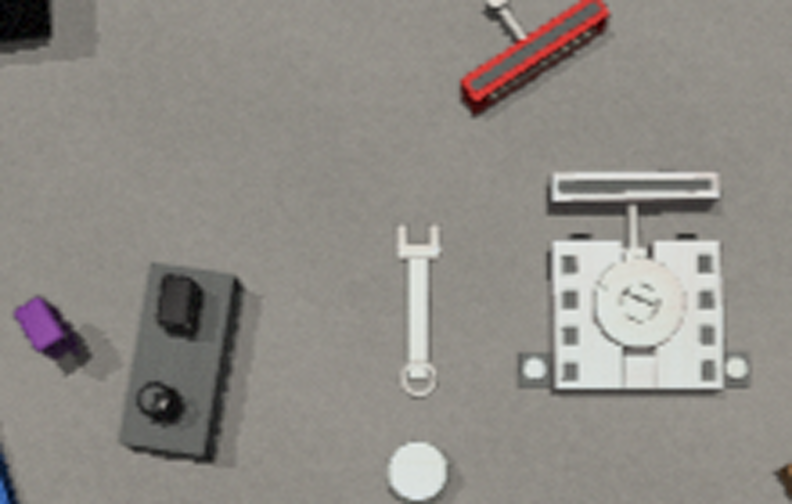

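```bash
cat >> h.py <<'E'
from scipy.spatial.transform import Rotation as Ro
def plan(tgt,yaw,n,start=None,yaw0=None):
    """rows (tool-axis shifts in m, turns in deg) for a straight tool-down move; turn about tool z = -yaw"""
    o=bot.get_obs();p=np.array(o["tool_pos"] if start is None else start,float);y=o["tcp_rot"][2] if yaw0 is None else yaw0
    st=(np.array(tgt,float)-p)/n/1000;dy=(yaw-y)/n
    dp=[];tw=[]
    for i in range(n):
        c,s=np.cos(y),np.sin(y)
        dp.append([round(c*st[0]+s*st[1],4),round(s*st[0]-c*st[1],4),round(-st[2],4)]);tw.append(round(-np.degrees(dy),2));y+=dy
    print("now",np.round(p,1),round(o["tcp_rot"][2],4),"t",round(o["time"],2))
    for i in range(0,n,10): print(str(dp[i:i+10]).replace(" ",""),str(tw[i:i+10]).replace(" ",""))
E
python3 -c "
from h import *
plan((430,175,230),-0.2,17)"
```

```text
now [202.4 484.4 226.7] 2.7458 t 0.95
[[np.float64(-0.0194),np.float64(-0.0116),np.float64(-0.0002)],[np.float64(-0.0211),np.float64(-0.0081),np.float64(-0.0002)],[np.float64(-0.0222),np.float64(-0.0044),np.float64(-0.0002)],[np.float64(-0.0226),np.float64(-0.0005),np.float64(-0.0002)],[np.float64(-0.0223),np.float64(0.0034),np.float64(-0.0002)],[np.float64(-0.0214),np.float64(0.0072),np.float64(-0.0002)],[np.float64(-0.0198),np.float64(0.0108),np.float64(-0.0002)],[np.float64(-0.0177),np.float64(0.0141),np.float64(-0.0002)],[np.float64(-0.015),np.float64(0.0169),np.float64(-0.0002)],[np.float64(-0.0119),np.float64(0.0192),np.float64(-0.0002)]] [np.float64(9.93),np.float64(9.93),np.float64(9.93),np.float64(9.93),np.float64(9.93),np.float64(9.93),np.float64(9.93),np.float64(9.93),np.float64(9.93),np.float64(9.93)]
[[np.float64(-0.0084),np.float64(0.021),np.float64(-0.0002)],[np.float64(-0.0046),np.float64(0.0221),np.float64(-0.0002)],[np.float64(-0.0007),np.float64(0.0226),np.float64(-0.0002)],[np.float64(0.0032),np.float64(0.0224),np.float64(-0.0002)],[np.float64(0.007),np.float64(0.0215),np.float64(-0.0002)],[np.float64(0.0106),np.float64(0.02),np.float64(-0.0002)],[np.float64(0.0139),np.float64(0.0178),np.float64(-0.0002)]] [np.float64(9.93),np.float64(9.93),np.float64(9.93),np.float64(9.93),np.float64(9.93),np.float64(9.93),np.float64(9.93)]
```

Emit:
jog_arm(
  dp=[
    [-0.019,-0.012,0],
    [-0.021,-0.008,0],
    [-0.022,-0.004,0],
    [-0.023,0,0],
    [-0.022,0.003,0],
    [-0.021,0.007,0],
    [-0.02,0.011,0],
    [-0.018,0.014,0],
    [-0.015,0.017,0],
    [-0.012,0.019,0],
  ],
  twist=[10,10,10,10,10,10,10,10,10,10],
  jaw=0.06,
)

```text
time: 2.2
tool_pos: [335.0, 301.3, 226.8]
tcp_rot: [3.141, -0.0, 0.995]
contact_force: [-0.9, -0.6, 0.3]
grip_width: 60.4
finger_force: 0.0
```

Emit:
jog_arm(
  dp=[
    [-0.008,0.021,0],
    [-0.005,0.022,0],
    [-0.001,0.023,0],
    [0.003,0.022,0],
    [0.007,0.021,0],
    [0.011,0.02,0],
    [0.014,0.018,0],
    [0,0,0],
  ],
  twist=[10,10,10,10,10,10,9.5,0],
)

```text
time: 3.2
tool_pos: [426.8, 172.2, 226.7]
tcp_rot: [-3.142, -0.0, -0.214]
contact_force: [-0.4, -0.5, -0.8]
grip_width: 59.8
finger_force: 0.0
```

```bash
sed -i 's/    for i in range(0,n,10): print.*/    for i in range(0,n,10): print([[float(x) for x in r] for r in dp[i:i+10]],[float(x) for x in tw[i:i+10]])/' h.py
python3 - <<'E'
from h import *
o=bot.get_obs();print(o["time"],o["tool_pos"],o["tcp_rot"],o["contact_force"])
P=bot.camera_params("wrist");i=bot.capture("wrist");cv2.imwrite("pics/raw_w2.png",i)
import pickle;pickle.dump(P,open("P2.pkl","wb"))
for l in("driver","socket","stand"):print(l,[(np.round(d["bbox"]),round(d["confidence"],2)) for d in bot.find_in("wrist",l)])
cv2.imwrite("pics/4.png",cv2.resize(i,(800,600),interpolation=cv2.INTER_CUBIC))
E
```

```text
3.2 [426.76250945 172.24884669 226.70856413] [-3.14152050e+00 -1.91163658e-04 -2.14185223e-01] [-0.42732688 -0.54271601 -0.76962273]
driver [(array([128., 170.,  72.,  45.]), 0.83), (array([228., 130.,  38.,  53.]), 0.78)]
socket [(array([231., 158.,  75., 140.]), 0.76)]
stand [(array([234., 158.,  75., 143.]), 0.79), (array([122., 212.,  23.,  14.]), 0.21)]
```

View pics/4.png

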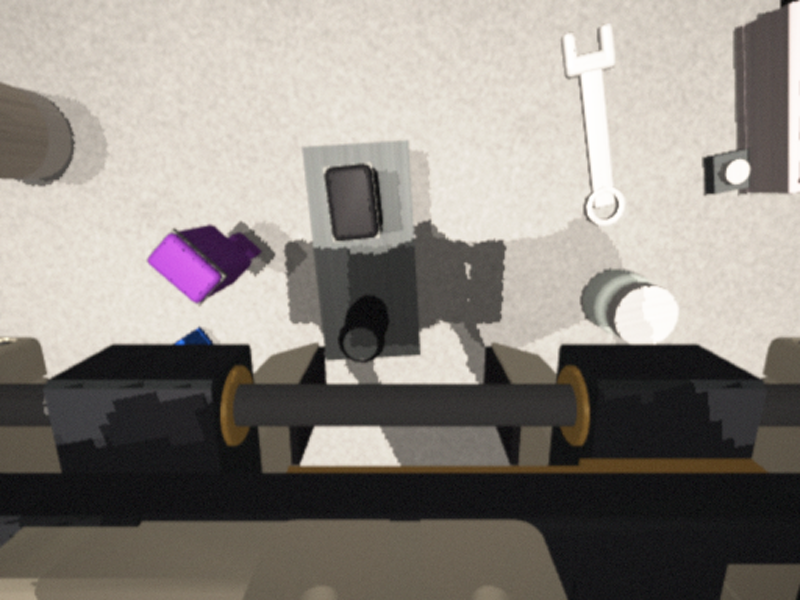

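The black driver's top is at (352,202), the stand's top corners at (303,148), (408,140), (419,355); purple look-alike at (190,265).

Run:
```python
from h import *
import pickle;P=pickle.load(open("P2.pkl","rb"))
q=lambda u,v,z:ray("wrist",u/1.5625,v/1.5625,z,P)
tl,tr,br=[q(*a,75) for a in((303,148),(408,140),(419,355))]
print("stand",tl,tr,br,np.linalg.norm(tl-tr),np.linalg.norm(tr-br))
print("ang",np.arctan2(*(tr-br)[1::-1]),np.arctan2(*(tl-tr)[1::-1])-np.pi/2)
c=(tl+br)/2;yaw=np.arctan2(*(tr-br)[1::-1]);print("centre",c,"socket",c+40*np.array([np.cos(yaw),np.sin(yaw),0]))
D=[q(*a,137) for a in((327,168),(370,164),(379,236),(334,240))];print("drv",np.round(D,1),np.mean(D,0))
for a,b in((3,0),(2,1),(1,0)):
  e=D[b]-D[a];print(np.linalg.norm(e),np.arctan2(e[1],e[0]))
plan((620,-186,225),0,10)
```

```text
stand [527.94243695 218.46635745  75.        ] [518.13559924 150.05466061  75.        ] [369.72285263 173.69111718  75.        ] 69.11102900303221 150.2831508701113
ang -0.1579352439531343 -0.14238032165581282
centre [448.83264479 196.07873731  75.        ] socket [488.33481007 189.78755791  75.        ]
drv [[508.3 196.6 137. ]
 [505.4 173.8 137. ]
 [467.4 177.8 137. ]
 [470.5 202.6 137. ]] [487.92493042 187.68771919 137.        ]
38.236963227851604 -0.15673107604395844
38.234159884794806 -0.10344368408629917
22.972987995954654 1.4452390300706028
now [425.7 173.7 226.8] -0.21 t 3.4
[[0.0265, 0.0311, 0.0002], [0.0258, 0.0317, 0.0002], [0.0252, 0.0322, 0.0002], [0.0245, 0.0327, 0.0002], [0.0238, 0.0332, 0.0002], [0.0231, 0.0337, 0.0002], [0.0224, 0.0342, 0.0002], [0.0217, 0.0347, 0.0002], [0.0209, 0.0351, 0.0002], [0.0202, 0.0355, 0.0002]] [-1.2, -1.2, -1.2, -1.2, -1.2, -1.2, -1.2, -1.2, -1.2, -1.2]
```

Emit:
jog_arm(
  dp=[
    [0.016,0.033,0],
    [0.015,0.034,0],
    [0.015,0.034,0],
    [0.014,0.034,0],
    [0.013,0.035,0],
    [0.012,0.035,0],
    [0.012,0.035,0],
    [0.011,0.035,0],
    [0.01,0.035,0],
    [0.01,0.035,0],
  ],
  twist=[-1.2,-1.2,-1.2,-1.2,-1.2,-1.2,-1.2,-1.2,-1.2,-1.2],
  jaw=0.09,
)

```text
time: 4.65
tool_pos: [512.9, -185.5, 226.7]
tcp_rot: [-3.141, -0.0, 0.0]
contact_force: [0.1, 0.7, -0.1]
grip_width: 89.7
finger_force: 0.0
```

Emit:
jog_arm(
  dp=[
    [0,0,0],
    [0,0,0],
  ],
  twist=[0,0],
)

```text
time: 4.9
tool_pos: [512.4, -184.1, 226.5]
tcp_rot: [-3.141, 0.001, -0.002]
contact_force: [-0.1, 0.4, 0.2]
grip_width: 90.1
finger_force: 0.0
```

Run:
```python
from h import *
o=bot.get_obs();print(o["time"],o["tool_pos"],o["tcp_rot"])
P=bot.camera_params("wrist");i=bot.capture("wrist");cv2.imwrite("pics/raw_w3.png",i)
import pickle;pickle.dump(P,open("P3.pkl","wb"))
cv2.imwrite("pics/5.png",cv2.resize(i,(800,600),interpolation=cv2.INTER_CUBIC))
```

```text
4.9 [ 512.42173397 -184.10927657  226.5243982 ] [-3.14075286e+00  5.22591859e-04 -2.06876911e-03]
```

View pics/5.png

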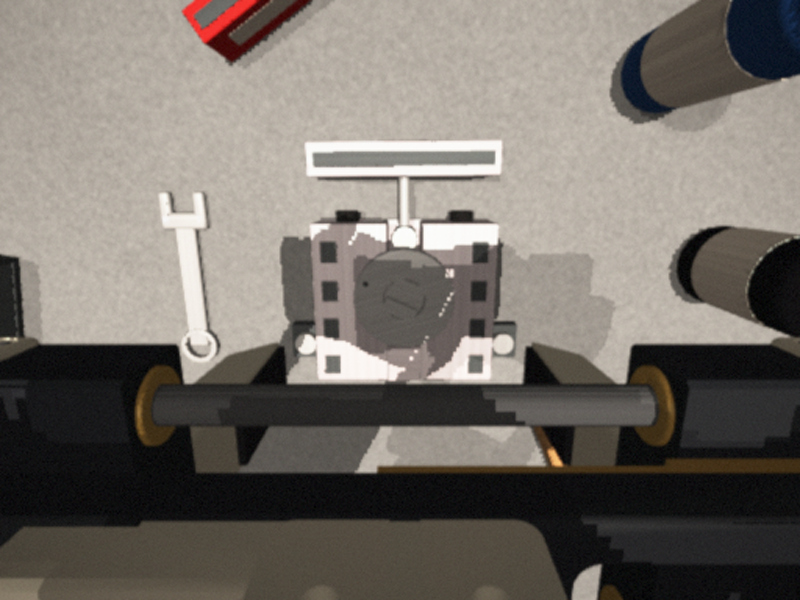

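Deck top front corners (312,222), (498,222); panel outer top edge (306,142)–(502,142), inner (307,178)–(501,177); disc centre ≈ (404,298), slot in shade.

Run:
```python
from h import *
import pickle;P=pickle.load(open("P3.pkl","rb"))
q=lambda u,v,z:ray("wrist",u/1.5625,v/1.5625,z,P)
for n,u,v,z in[("deckFL",312,222,50),("deckFR",498,222,50),("deckBL",318,380,50),("deckBR",493,378,50),("disc",404,299,62),("pOL",306,142,50),("pOR",502,142,50),("pIL",307,178,50),("pIR",501,177,50),("redcorner",231,62,0)]:print(n,np.round(q(u,v,z),1))
i=cv2.imread("pics/raw_w3.png")[150:235,215:305]
g=cv2.cvtColor(i,cv2.COLOR_BGR2GRAY).astype(float);g=np.clip((g-20)*3,0,255).astype(np.uint8)
cv2.imwrite("pics/6.png",cv2.resize(g,(630,595),interpolation=cv2.INTER_CUBIC))
```

```text
deckFL [ 551.5 -115.3   50. ]
deckFR [ 551.2 -252.6   50. ]
deckBL [ 424.9 -113.3   50. ]
deckBR [ 426.5 -255.    50. ]
disc [ 495.7 -183.2   62. ]
pOL [ 607.3 -114.1   50. ]
pOR [ 607.  -252.6   50. ]
pIL [ 582.8 -113.4   50. ]
pIR [ 583.2 -253.2   50. ]
redcorner [670.6 -48.6   0. ]
```

View pics/6.png

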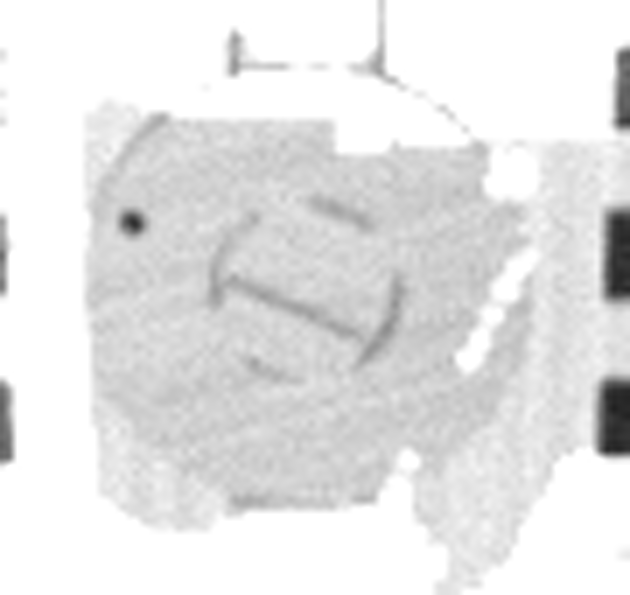

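Run:
```python
from h import *
import pickle;P=pickle.load(open("P3.pkl","rb"))
q=lambda u,v,z:ray("wrist",u/7+215,v/7+150,z,P)
f=lambda a,b,z:(lambda e:(round(np.arctan2(e[1],e[0]),3),round(np.linalg.norm(e),1)))(q(*a,z)-q(*b,z))
for z in(62,53):print(f((225,280),(365,335),z))
print(f((310,200),(370,225),62),f((245,360),(300,382),62),"centre",q(307,290,62))
plan((645,-184,225),0,4);plan((645,-184,22),0,6,(645,-184,225),0)
```

```text
(np.float64(1.183), np.float64(25.1))
(np.float64(1.183), np.float64(25.8))
(np.float64(1.167), np.float64(10.7)) (np.float64(1.173), np.float64(10.0)) centre [ 495.64465517 -183.53561979   62.        ]
now [ 512.4 -183.9  226.7] -0.0016 t 4.95
[[0.0331, -0.0, 0.0004], [0.0331, -0.0, 0.0004], [0.0331, 0.0, 0.0004], [0.0331, 0.0, 0.0004]] [-0.02, -0.02, -0.02, -0.02]
now [ 645. -184.  225.] -0.0016 t 4.95
[[0.0, 0.0, 0.0338], [0.0, 0.0, 0.0338], [0.0, 0.0, 0.0338], [0.0, 0.0, 0.0338], [0.0, 0.0, 0.0338], [0.0, 0.0, 0.0338]] [-0.0, -0.0, -0.0, -0.0, -0.0, -0.0]
```

Emit:
jog_arm(
  dp=[
    [0.033,0,0],
    [0.033,0,0],
    [0.033,0,0],
    [0.034,0,0],
    [0,0,0.04],
    [0,0,0.04],
    [0,0,0.04],
    [0,0,0.04],
    [0,0,0.04],
    [0,0,0],
  ],
  twist=[0,0,0,0,0,0,0,0,0,0],
)

```text
time: 6.2
tool_pos: [643.3, -183.2, 23.6]
tcp_rot: [-3.139, 0.007, -0.001]
contact_force: [0.1, -0.4, -0.5]
grip_width: 89.9
finger_force: 0.0
```

Emit:
jog_arm(
  dp=[
    [-0.012,0,0],
    [-0.012,0,0],
    [-0.008,0,0],
    [-0.006,0,0],
    [-0.006,0,0],
  ],
  twist=[0,0,0,0,0],
)

```text
time: 6.82
tool_pos: [602.9, -185.8, 28.3]
tcp_rot: [3.14, -0.004, -0.003]
contact_force: [4.4, -0.9, 3.4]
grip_width: 90.3
finger_force: 2.2
```

Emit:
jog_arm(
  dp=[
    [-0.005,0,0],
    [-0.003,0,0],
    [-0.003,0,0],
  ],
  twist=[0,0,0],
)

```text
time: 7.2
tool_pos: [591.8, -185.6, 27.1]
tcp_rot: [3.141, -0.003, -0.003]
contact_force: [8.4, 0.9, 3.1]
grip_width: 90.1
finger_force: 4.1
```

Emit:
jog_arm(
  dp=[
    [-0.002,0,0],
    [-0.002,0,0],
    [-0.001,0,0],
    [0,0,0],
  ],
  twist=[0,0,0,0],
)

```text
time: 7.7
tool_pos: [588.2, -185.6, 27.1]
tcp_rot: [3.141, -0.006, -0.003]
contact_force: [11.2, 1.0, -0.9]
grip_width: 90.1
finger_force: 6.0
```

Emit:
jog_arm(
  dp=[
    [-0.001,0,0],
    [-0.001,0,0],
    [0,0,0],
  ],
  twist=[0,0,0],
)

```text
time: 8.07
tool_pos: [588.0, -185.6, 27.1]
tcp_rot: [3.14, -0.01, -0.003]
contact_force: [18.3, 1.3, -5.3]
grip_width: 90.1
finger_force: 9.0
```

Emit:
jog_arm(
  dp=[
    [0.006,0,0],
    [0.02,0,0],
    [0.02,0,0],
    [0,0,-0.05],
    [0,0,-0.05],
    [0,0,-0.05],
    [0,0,-0.05],
  ],
  twist=[0,0,0,0,0,0,0],
  jaw=0.06,
)

```text
time: 8.95
tool_pos: [627.8, -185.3, 226.6]
tcp_rot: [-3.14, 0.005, -0.003]
contact_force: [0.7, 0.4, -0.3]
grip_width: 60.0
finger_force: 0.0
```

Run:
```python
from h import *
s=(487,188.5)
plan((*s,215),-0.15,10)
P=bot.camera_params("wrist");bot.capture("wrist")
for d in bot.find_in("wrist","panel"):print(np.round(d["bbox"]),d["confidence"])
t=bot.capture("top");P=bot.camera_params("top")
```

```text
now [ 627.8 -185.3  226.6] -0.0033 t 8.95
[[-0.0142, -0.0373, 0.0012], [-0.0148, -0.0371, 0.0012], [-0.0153, -0.0369, 0.0012], [-0.0158, -0.0367, 0.0012], [-0.0164, -0.0364, 0.0012], [-0.0169, -0.0362, 0.0012], [-0.0174, -0.0359, 0.0012], [-0.018, -0.0357, 0.0012], [-0.0185, -0.0354, 0.0012], [-0.019, -0.0351, 0.0012]] [0.84, 0.84, 0.84, 0.84, 0.84, 0.84, 0.84, 0.84, 0.84, 0.84]
[256. 224. 115.  44.] 0.94
[185.  87. 114.  98.] 0.7
```

Emit:
jog_arm(
  dp=[
    [-0.0142,-0.0373,0.0012],
    [-0.0148,-0.0371,0.0012],
    [-0.0153,-0.0369,0.0012],
    [-0.0158,-0.0367,0.0012],
    [-0.0164,-0.0364,0.0012],
    [-0.0169,-0.0362,0.0012],
    [-0.0174,-0.0359,0.0012],
    [-0.018,-0.0357,0.0012],
    [-0.0185,-0.0354,0.0012],
    [-0.019,-0.0351,0.0012],
  ],
  twist=[0.84,0.84,0.84,0.84,0.84,0.84,0.84,0.84,0.84,0.84],
)

```text
time: 10.35
tool_pos: [486.1, 188.5, 212.2]
tcp_rot: [3.139, 0.006, -0.15]
contact_force: [1.1, 0.2, 0.5]
grip_width: 60.4
finger_force: 0.0
```

Emit:
jog_arm(
  dp=[
    [0,0,0.02],
    [0,0,0],
  ],
  twist=[0,0],
)

```text
time: 10.6
tool_pos: [485.9, 187.7, 191.6]
tcp_rot: [3.138, 0.008, -0.149]
contact_force: [0.9, -0.1, -0.2]
grip_width: 60.2
finger_force: 0.0
```

Run:
```python
from h import *
plan((487.5,188.5,92),-0.15,4)
P=bot.camera_params("wrist");i=bot.capture("wrist");cv2.imwrite("pics/raw_w4.png",i)
print(proj("wrist",(488,188.5,137),P))
print([(np.round(d["bbox"]),d["confidence"]) for d in bot.find_in("wrist","driver")])
```

```text
now [485.9 187.7 191.6] -0.1489 t 10.6
[[0.0004, -0.0003, 0.0249], [0.0004, -0.0003, 0.0249], [0.0004, -0.0003, 0.0249], [0.0004, -0.0003, 0.0249]] [0.02, 0.02, 0.02, 0.02]
[257.23741137 203.09204276]
[(array([258., 196.,  34.,  60.]), 0.86), (array([147., 213.,  66.,  51.]), 0.64)]
```

Emit:
jog_arm(
  dp=[
    [0.0005,-0.0005,0.025],
    [0.0005,0,0.025],
    [0.0005,0,0.025],
    [0,0,0.024],
    [0,0,0],
  ],
  twist=[0,0,0,0,0],
)

```text
time: 11.32
tool_pos: [489.2, 187.5, 94.5]
tcp_rot: [3.14, 0.004, -0.151]
contact_force: [-0.9, -0.1, 1.5]
grip_width: 59.9
finger_force: 0.0
```

Emit:
jog_arm(
  dp=[
    [0,0,0],
    [0,0,0],
    [0,0,0],
    [0,0,0],
  ],
  twist=[0,0,0,0],
  jaw=0.01,
)

```text
time: 11.82
tool_pos: [490.4, 188.4, 96.2]
tcp_rot: [-3.141, -0.001, -0.15]
contact_force: [-0.0, 0.7, 2.5]
grip_width: 25.9
finger_force: 29.6
```

Emit:
jog_arm(
  dp=[
    [0,0,-0.02],
    [0,0,-0.035],
    [0,0,-0.045],
    [0,0,0],
  ],
  twist=[0,0,0,0],
)

```text
time: 12.32
tool_pos: [491.9, 188.8, 199.1]
tcp_rot: [-3.139, -0.007, -0.15]
contact_force: [-0.2, 1.1, -2.5]
grip_width: 26.2
finger_force: 29.6
```

Run:
```python
from h import *
plan((495.7,-183.5,190),1.175,10)
```

```text
now [491.9 188.8 199.1] -0.1496 t 12.32
[[0.0059, 0.0368, 0.0009], [0.001, 0.0372, 0.0009], [-0.0039, 0.037, 0.0009], [-0.0088, 0.0362, 0.0009], [-0.0135, 0.0347, 0.0009], [-0.0179, 0.0326, 0.0009], [-0.0221, 0.03, 0.0009], [-0.0259, 0.0268, 0.0009], [-0.0292, 0.0231, 0.0009], [-0.032, 0.0191, 0.0009]] [-7.59, -7.59, -7.59, -7.59, -7.59, -7.59, -7.59, -7.59, -7.59, -7.59]
```

Emit:
jog_arm(
  dp=[
    [0.0059,0.0368,0.001],
    [0.001,0.0372,0.001],
    [-0.0039,0.037,0.001],
    [-0.0088,0.0362,0.001],
    [-0.0135,0.0347,0.001],
    [-0.0179,0.0326,0.001],
    [-0.0221,0.03,0.001],
    [-0.0259,0.0268,0.001],
    [-0.0292,0.0231,0.001],
    [-0.032,0.0191,0.001],
  ],
  twist=[-7.6,-7.6,-7.6,-7.6,-7.6,-7.6,-7.6,-7.6,-7.6,-7.5],
)

```text
time: 13.58
tool_pos: [493.2, -184.9, 184.2]
tcp_rot: [-3.139, -0.0, 1.179]
contact_force: [0.2, -0.1, -1.5]
grip_width: 26.0
finger_force: 29.6
```

Emit:
jog_arm(
  dp=[
    [0,0,0.01],
    [0,0,0.01],
    [0,0,0.005],
    [0,0,0],
  ],
  twist=[0,0,0,0],
)

```text
time: 14.08
tool_pos: [493.8, -183.0, 160.2]
tcp_rot: [-3.14, -0.0, 1.176]
contact_force: [-0.0, -0.2, -0.9]
grip_width: 26.2
finger_force: 29.6
```

Run:
```python
from h import *
o=bot.get_obs();print(o["time"],o["tool_pos"],o["tcp_rot"],o["contact_force"])
P=bot.camera_params("wrist");i=bot.capture("wrist");cv2.imwrite("pics/raw_w5.png",i)
import pickle;pickle.dump(P,open("P5.pkl","wb"))
R=Ro.from_euler("xyz",o["tcp_rot"]).as_matrix()
print("slot proj",proj("wrist",(495.7,-183.5,62),P),"tip expected",proj("wrist",o["tool_pos"]+R@[0,0,81],P))
c=i[70:240,150:370];g=np.clip((c.astype(float)-10)*1.8,0,255).astype(np.uint8)
cv2.imwrite("pics/7.png",cv2.resize(g,(770,595),interpolation=cv2.INTER_CUBIC))
```

```text
14.075 [ 493.81452747 -183.03478245  160.16075296] [-3.14036302e+00 -2.91283559e-04  1.17589522e+00] [-0.04477979 -0.15099559 -0.9004256 ]
slot proj [262.68330443 193.05337316] tip expected [260.56051509 198.36319374]
```

View pics/7.png

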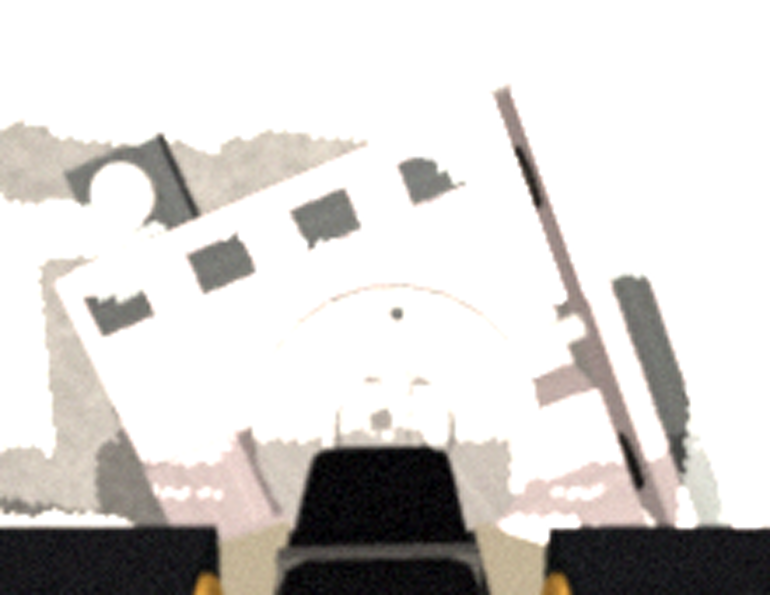

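The panel sits a few mm off the deck face (thin gap), pads touching; blade region near (390,410) is overexposed, so I re-stretch it.

Run:
```python
from h import *
import pickle;P=pickle.load(open("P5.pkl","rb"))
i=cv2.imread("pics/raw_w5.png")
c=i[150:215,220:310];g=cv2.cvtColor(c,cv2.COLOR_BGR2GRAY).astype(float)
print(np.percentile(g,[1,25,50,75,99]))
g=np.clip((g-90)*255/165,0,255).astype(np.uint8);g=cv2.createCLAHE(4,(2,2)).apply(g)
cv2.imwrite("pics/8.png",cv2.resize(g,(792,572),interpolation=cv2.INTER_CUBIC))
a=1.176;d=np.array([np.cos(a),np.sin(a),0]);n=np.array([-d[1],d[0],0]);C=np.array([495.7,-183.5,62])
for s,t in((15.5,4),(15.5,-4),(-15.5,0)):print((proj("wrist",C+s*d+t*n,P)-[220,150])*8.8)
```

```text
[ 12. 126. 179. 188. 255.]
[337.48277919 234.03077807]
[414.74711636 234.06524564]
[375.12734146 519.48263547]
```

View pics/8.png

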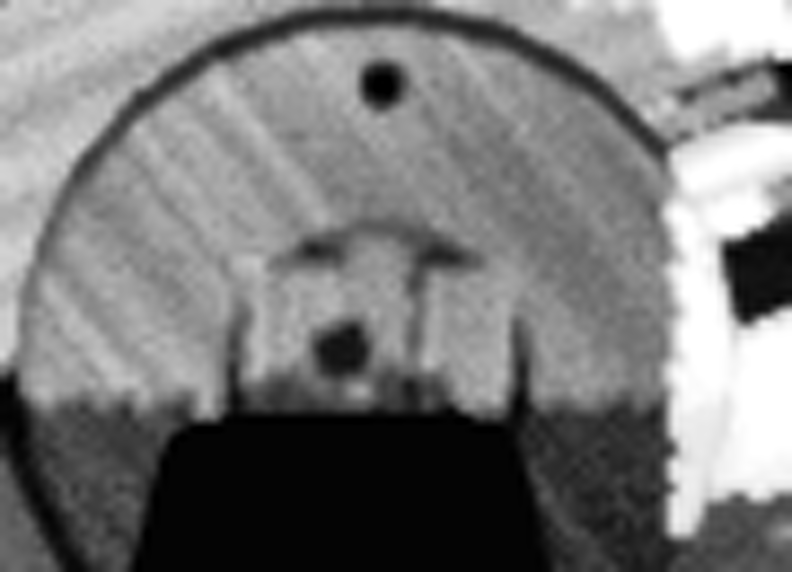

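The slot's end arc is at (385,235) and right wall at x≈418, matching the prediction; the dark patch (340,350) is the blade's end face, left of the slot's middle (375).

Run:
```python
from h import *
import pickle;P=pickle.load(open("P5.pkl","rb"))
p=np.array([493.8145,-183.0348,160.16]);R=Ro.from_euler("xyz",[-3.14036,-.0003,1.1759]).as_matrix()
for q in((12,2.5,81),(12,-2.5,81),(12,0,59),(20,13,19-26-2),(20,-13,-9),(20,13,21),(20,-13,21)):print(q,(proj("wrist",p+R@q,P)-[220,150])*8.8)
i=cv2.imread("pics/raw_w5.png");g=cv2.cvtColor(i,cv2.COLOR_BGR2GRAY)
for v in range(180,198,2):print(v,g[v,250:276])
```

```text
(12, 2.5, 81) [382.8046562  306.93025806]
(12, -2.5, 81) [331.44411527 306.91264221]
(12, 0, 59) [358.2568671  362.78612434]
(20, 13, -9) [573.35153797 508.75823908]
(20, -13, -9) [154.63308263 508.56519354]
(20, 13, 21) [537.72922065 385.17014446]
(20, -13, 21) [184.37031864 385.03278201]
180 [177 174 172 173 173 173 172 174 168 177 179 180 180 181 179 180 174 147
 152 163 158 160 162 169 173 179]
182 [179 177 183 183 184 184 184 185 180 182 183 181 178 183 180 180 153 145
 172 181 181 180 183 180 181 182]
184 [180 179 178 183 181 182 185 187 184 179 179 181 180 180 180 180 178 166
 176 182 180 179 179 181 183 178]
186 [181 179 181 182 179 181 181 176 165 152 148 169 179 177 180 179 170 162
 178 183 180 178 181 181 178 183]
188 [180 180 184 179 178 155 128 117 109 111 111 131 165 178 181 178 156 153
 178 182 179 180 179 181 181 181]
190 [182 179 180 179 174 150 119 107 107 110 109 121 163 172 174 177 165 172
 184 182 181 179 181 181 182 183]
192 [162 152 151 144 160 153 128 122 119 124 126 137 145 135 129 142 142 145
 159 156 167 177 179 178 182 180]
194 [126 123 123 127 127 136 144 136 132 162 177 177 146 126 127 123 112 120
 126 125 129 164 179 178 182 181]
196 [122 118 121 122 120 119 121 121 124 125 126 126 118 116 121 120 115 117
 124 120 110 111 143 166 160 152]
```

Emit:
jog_arm(
  dp=[
    [0.002,0.0035,0],
    [0,0,0.005],
    [0,0,0.006],
    [0,0,0.003],
    [0,0,0],
  ],
  twist=[0,0,0,0,0],
)

```text
time: 14.75
tool_pos: [497.8, -183.5, 146.3]
tcp_rot: [-3.141, -0.0, 1.175]
contact_force: [0.3, 0.0, -1.4]
grip_width: 25.9
finger_force: 29.6
```

Run:
```python
from h import *
o=bot.get_obs();p=o["tool_pos"];print(p,o["tcp_rot"],o["contact_force"])
P=bot.camera_params("wrist");i=bot.capture("wrist")
R=Ro.from_euler("xyz",o["tcp_rot"]).as_matrix()
a=1.176;d=np.array([np.cos(a),np.sin(a),0]);n=np.array([-d[1],d[0],0]);C=np.array([495.7,-183.5,62])
k=lambda X:np.round((proj("wrist",X,P)-[225,150])*8.8)
print("slot",[k(C+15.5*d+t*n) for t in(4,-4)],"tip",[k(p+R@[12,t,81]) for t in(-2.5,2.5)])
g=cv2.cvtColor(i[150:215,225:305],cv2.COLOR_BGR2GRAY).astype(float)
g=np.clip((g-60)*255/150,0,255).astype(np.uint8)
cv2.imwrite("pics/9.png",cv2.resize(g,None,fx=8.8,fy=8.8,interpolation=cv2.INTER_CUBIC))
```

```text
[ 497.78303169 -183.46910716  146.29668309] [-3.14075408e+00 -1.61816865e-04  1.17488760e+00] [ 0.32452831  0.04246964 -1.4354027 ]
slot [array([253., 273.]), array([335., 273.])] tip [array([287., 307.]), array([339., 307.])]
```

View pics/9.png

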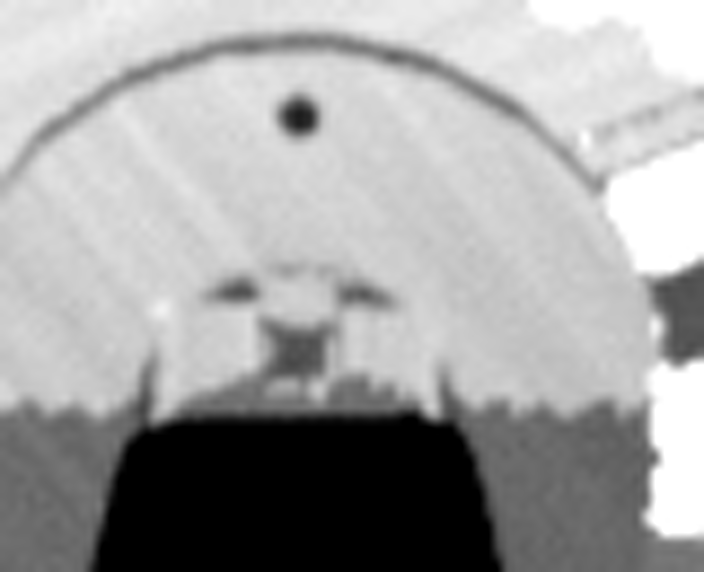

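The blade's end face (300,350) is now centred on the slot (258–340). Insert.

Emit:
jog_arm(
  dp=[
    [0.0015,0,0.003],
    [0,0,0.003],
    [0,0,0.003],
    [0,0,0],
  ],
  twist=[0,0,0,0],
)

```text
time: 15.3
tool_pos: [498.4, -182.0, 137.4]
tcp_rot: [-3.141, -0.0, 1.175]
contact_force: [0.1, 0.2, -1.2]
grip_width: 26.2
finger_force: 29.6
```

Emit:
jog_arm(
  dp=[
    [0,0,0.002],
    [0,0,0.001],
    [0,0,0],
  ],
  twist=[0,0,0],
)

```text
time: 15.68
tool_pos: [498.6, -182.1, 134.6]
tcp_rot: [-3.141, -0.0, 1.175]
contact_force: [0.5, -0.4, -1.6]
grip_width: 25.8
finger_force: 29.6
```

Emit:
jog_arm(
  dp=[
    [0,0,0.001],
    [0,0,0.001],
    [0,0,0.001],
    [0,0,0],
  ],
  twist=[0,0,0,0],
)

```text
time: 16.18
tool_pos: [499.0, -182.3, 133.9]
tcp_rot: [3.139, 0.0, 1.175]
contact_force: [-3.4, 2.2, 15.9]
grip_width: 26.1
finger_force: 29.8
```

Emit:
jog_arm(
  dp=[
    [0,0,-0.0015],
    [0,0.0002,0],
    [0,0.0002,0],
    [0,0.0002,0],
    [0,0.0002,0],
    [0,0.0002,0],
  ],
  twist=[0,5,7,7,7,7],
)

```text
time: 16.92
tool_pos: [499.2, -182.3, 134.0]
tcp_rot: [-3.141, -0.0, 0.595]
contact_force: [-2.8, 2.2, 6.9]
grip_width: 26.0
finger_force: 29.8
```

```bash
python3 -c "
from h import *
o=bot.get_obs();print(o['tool_pos'],o['tcp_rot'],o['contact_force'],o['moment'],o['joint_positions'][5])"
```

```text
[ 499.203852   -182.28520273  134.04047867] [-3.14112998e+00 -2.03173762e-04  5.95478816e-01] [-2.77778009  2.24479604  6.89290071] [0.55403646 0.84569217 0.15008693] 0.4804882378416199
```

Emit:
jog_arm(
  dp=[
    [0,0.0002,0],
    [0,0.0002,0],
    [0,0.0002,0],
    [0,0.0002,0],
    [0,0.0002,0],
    [0,0.0002,0],
    [0,0.0002,0],
    [0,0.0002,0],
  ],
  twist=[7,7,7,7,7,7,7,7],
)

```text
time: 17.92
tool_pos: [499.5, -184.2, 134.0]
tcp_rot: [3.141, -0.0, -0.382]
contact_force: [-2.8, 1.2, 7.4]
grip_width: 26.1
finger_force: 29.8
```

```bash
python3 -c "
from h import *
o=bot.get_obs();print(o['tool_pos'],o['tcp_rot'],o['contact_force'],o['moment'],o['joint_positions'][5])"
```

```text
[ 499.52698058 -184.15682146  134.04746535] [ 3.14142976e+00 -1.47852829e-04 -3.81804486e-01] [-2.7779517   1.24911413  7.40741027] [0.23846839 0.83178803 0.1738134 ] 1.455566593619785
```

Emit:
jog_arm(
  dp=[
    [0,0.0002,0],
    [0,0.0002,0],
    [0,0.0002,0],
    [0,0.0002,0],
    [0,0.0002,0],
  ],
  twist=[7,7,7,7,6],
)

```text
time: 18.55
tool_pos: [498.9, -185.0, 134.1]
tcp_rot: [3.141, -0.0, -0.974]
contact_force: [-3.7, 1.4, 7.5]
grip_width: 25.9
finger_force: 29.9
```

```bash
python3 -c "
from h import *
o=bot.get_obs();print(o['tool_pos'],o['tcp_rot'],o['contact_force'],o['moment'],o['joint_positions'][5])"
```

```text
[ 498.85610229 -185.04426727  134.05208086] [ 3.14120916e+00 -2.57209579e-04 -9.74451853e-01] [-3.72362913  1.3953865   7.52153339] [0.30272726 0.95539345 0.34770841] 2.046492336519169
```

Turn on to the stop.

Emit:
jog_arm(
  dp=[
    [0,0,0],
    [0,0,0],
    [0,0,0],
    [0,0,0],
  ],
  twist=[4,3,3,0],
)

```text
time: 19.05
tool_pos: [498.6, -185.2, 134.0]
tcp_rot: [3.141, -0.0, -1.146]
contact_force: [-4.9, 1.0, 7.7]
grip_width: 26.0
finger_force: 29.8
```

```bash
python3 -c "
from h import *
o=bot.get_obs();print(o['tool_pos'],o['tcp_rot'],o['contact_force'],o['moment'],o['joint_positions'][5])"
```

```text
[ 498.63245841 -185.15633369  134.0434868 ] [ 3.14074773e+00 -2.03363281e-04 -1.14615454e+00] [-4.91413033  0.95485523  7.65026244] [0.0654398  1.18156654 0.17249699] 2.2181998683131146
```

Emit:
jog_arm(
  dp=[
    [0,0,0],
    [0,0,0],
    [0,0,0],
  ],
  twist=[3,2,0],
)

```text
time: 19.42
tool_pos: [498.5, -185.2, 134.1]
tcp_rot: [3.14, -0.0, -1.232]
contact_force: [-4.2, 0.1, 9.1]
grip_width: 26.1
finger_force: 30.1
```

```bash
python3 -c "
from h import *
o=bot.get_obs();print(o['tool_pos'],o['tcp_rot'],o['contact_force'],o['moment'],o['joint_positions'][5])"
```

```text
[ 498.53678202 -185.17080094  134.05286262] [ 3.14046508e+00 -3.70063542e-04 -1.23240288e+00] [-4.22605029  0.12374037  9.06188901] [0.18211153 1.25131827 0.58193093] 2.3046745607494823
```

Emit:
jog_arm(
  dp=[
    [0,0,0],
    [0,0,0],
  ],
  twist=[2,0],
)

```text
time: 19.68
tool_pos: [498.5, -185.2, 134.1]
tcp_rot: [3.14, -0.001, -1.267]
contact_force: [-4.5, 0.9, 8.2]
grip_width: 26.3
finger_force: 30.6
```

```bash
python3 -c "
from h import *
o=bot.get_obs();print(o['tcp_rot'],o['moment'])"
```

```text
[ 3.14032084e+00 -5.89911404e-04 -1.26650999e+00] [0.1992539  1.1871535  0.91627535]
```

Emit:
jog_arm(
  dp=[
    [0,0,0],
    [0,0,0],
    [0,0,-0.005],
    [0,0,-0.01],
    [0,0,-0.02],
    [0,0,-0.03],
    [0,0,0],
  ],
  twist=[-4,-5,0,0,0,0,0],
)

```text
time: 20.55
tool_pos: [500.5, -185.7, 200.6]
tcp_rot: [-3.138, -0.005, -1.112]
contact_force: [-0.6, -0.2, -2.0]
grip_width: 26.2
finger_force: 29.7
```

Run:
```python
from h import *
o=bot.get_obs();p=o["tool_pos"];print(p,o["tcp_rot"],o["contact_force"])
P=bot.camera_params("wrist");i=bot.capture("wrist");cv2.imwrite("pics/raw_w7.png",i)
t=bot.capture("top")[150:240,250:360];s=bot.capture("scene")[170:250,150:250]
a=cv2.resize(i[30:230,130:390],(520,400));b=cv2.resize(t,(280,229),interpolation=cv2.INTER_CUBIC);c=cv2.resize(s,(280,224),interpolation=cv2.INTER_CUBIC)
C=np.zeros((460,800,3),np.uint8);C[:400,:520]=a;C[:229,520:]=b;C[230:454,520:]=c
cv2.imwrite("pics/10.png",C)
plan((491,188.5,199),-0.15,10)
```

```text
[ 500.53167469 -185.6721237   200.6134048 ] [-3.13812701 -0.00450254 -1.1122156 ] [-0.62897052 -0.24900246 -2.04887157]
now [ 498.6 -184.7  197.2] -1.1118 t 20.7
[[-0.0338, -0.0159, -0.0002], [-0.0321, -0.019, -0.0002], [-0.0301, -0.022, -0.0002], [-0.0279, -0.0248, -0.0002], [-0.0254, -0.0274, -0.0002], [-0.0226, -0.0297, -0.0002], [-0.0197, -0.0317, -0.0002], [-0.0165, -0.0335, -0.0002], [-0.0132, -0.0349, -0.0002], [-0.0098, -0.036, -0.0002]] [-5.51, -5.51, -5.51, -5.51, -5.51, -5.51, -5.51, -5.51, -5.51, -5.51]
```

View pics/10.png

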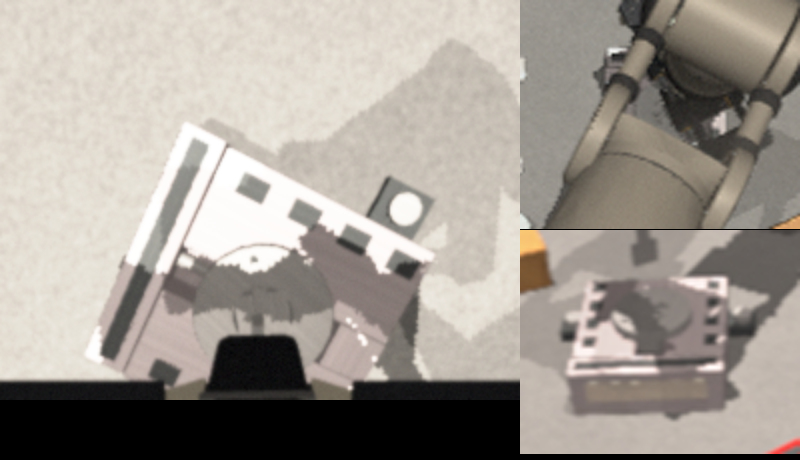

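The panel is flush against the deck (wrist view, thin seam at (165,280)). Return the driver.

Emit:
jog_arm(
  dp=[
    [-0.0338,-0.0159,0],
    [-0.0321,-0.019,0],
    [-0.0301,-0.022,0],
    [-0.0279,-0.0248,0],
    [-0.0254,-0.0274,0],
    [-0.0226,-0.0297,0],
    [-0.0197,-0.0317,0],
    [-0.0165,-0.0335,0],
    [-0.0132,-0.0349,0],
    [-0.0098,-0.036,0],
  ],
  twist=[-5.5,-5.5,-5.5,-5.5,-5.5,-5.5,-5.5,-5.5,-5.5,-5.6],
)

```text
time: 21.95
tool_pos: [491.0, 189.2, 196.8]
tcp_rot: [3.141, 0.002, -0.147]
contact_force: [-0.0, 0.6, -1.7]
grip_width: 25.8
finger_force: 29.7
```

Emit:
jog_arm(
  dp=[
    [0,0,0],
    [0,0,0],
    [0,0,0],
  ],
  twist=[0,0,0],
)

```text
time: 22.32
tool_pos: [491.7, 187.2, 197.8]
tcp_rot: [3.141, 0.001, -0.151]
contact_force: [0.0, -0.2, -1.7]
grip_width: 25.6
finger_force: 29.7
```

```bash
python3 -c "
from h import *
plan((490.4,188.4,186),-0.15,1)"
```

```text
now [491.7 187.2 197.8] -0.1514 t 22.32
[[-0.0014, -0.001, 0.0118]] [-0.08]
```

Emit:
jog_arm(
  dp=[
    [-0.001,-0.001,0.012],
    [0,0,0.015],
    [0,0,0.008],
    [0,0,0.008],
    [0,0,0.006],
    [0,0,0],
  ],
  twist=[0,0,0,0,0,0],
)

```text
time: 23.08
tool_pos: [490.8, 189.3, 148.8]
tcp_rot: [3.141, 0.001, -0.15]
contact_force: [0.1, 0.4, -1.7]
grip_width: 25.7
finger_force: 29.7
```

Emit:
jog_arm(
  dp=[
    [0,0,0.008],
    [0,0,0.01],
    [0,0,0.01],
    [0,0,0.01],
    [0,0,0.006],
    [0,0,0],
  ],
  twist=[0,0,0,0,0,0],
)

```text
time: 23.82
tool_pos: [490.7, 189.2, 104.6]
tcp_rot: [3.141, 0.001, -0.15]
contact_force: [-0.2, -0.0, -1.5]
grip_width: 26.3
finger_force: 29.7
```

Emit:
jog_arm(
  dp=[
    [0,0,0.003],
    [0,0,0.003],
    [0,0,0.001],
    [0,0,0],
  ],
  twist=[0,0,0,0],
)

```text
time: 24.32
tool_pos: [490.9, 189.3, 98.2]
tcp_rot: [-3.142, -0.0, -0.15]
contact_force: [-0.1, 0.5, -1.5]
grip_width: 25.9
finger_force: 29.7
```

Emit:
jog_arm(
  dp=[
    [0,0,0.001],
    [0,0,0.001],
    [0,0,0],
  ],
  twist=[0,0,0],
)

```text
time: 24.7
tool_pos: [490.9, 189.3, 96.2]
tcp_rot: [-3.141, -0.0, -0.15]
contact_force: [0.0, -0.7, -1.6]
grip_width: 26.1
finger_force: 29.7
```

Emit:
jog_arm(
  dp=[
    [0,0,0.001],
    [0,0,0.001],
    [0,0,0],
  ],
  twist=[0,0,0],
)

```text
time: 25.08
tool_pos: [491.0, 189.3, 96.1]
tcp_rot: [-3.141, -0.001, -0.149]
contact_force: [-5.6, -0.9, 15.1]
grip_width: 26.2
finger_force: 29.7
```

Emit:
jog_arm(
  dp=[
    [0,0,-0.0015],
    [0,0,0],
  ],
  twist=[0,0],
)

```text
time: 25.32
tool_pos: [491.1, 189.4, 96.1]
tcp_rot: [-3.141, -0.001, -0.15]
contact_force: [-1.5, 0.1, 4.7]
grip_width: 26.4
finger_force: 29.7
```

Emit:
jog_arm(
  dp=[
    [0,0,0],
    [0,0,0],
    [0,0,0],
  ],
  twist=[0,0,0],
  jaw=0.055,
)

```text
time: 25.7
tool_pos: [490.9, 189.3, 95.5]
tcp_rot: [3.142, 0.0, -0.15]
contact_force: [-0.9, 0.4, -0.8]
grip_width: 51.4
finger_force: 0.0
```

Emit:
jog_arm(
  dp=[
    [0,0,-0.02],
    [0,0,-0.03],
    [0,0,-0.04],
    [0,0,-0.04],
    [-0.05,0,0],
    [-0.05,0,0],
    [0,0,0],
    [0,0,0],
  ],
  twist=[0,0,0,0,0,0,0,0],
)

```text
time: 26.7
tool_pos: [392.8, 204.3, 226.1]
tcp_rot: [-3.141, -0.001, -0.149]
contact_force: [-0.1, 0.5, -0.4]
grip_width: 55.0
finger_force: 0.0
```

Run:
```python
from h import *
o=bot.get_obs();print(o["time"],o["tool_pos"],o["contact_force"])
P=bot.camera_params("wrist");i=bot.capture("wrist");b=bot.capture("top");s=bot.capture("scene")
for l in("driver","panel"):
  for c in("wrist","top"):print(l,c,[(np.round(d["bbox"]),round(d["confidence"],2)) for d in bot.find_in(c,l)])
C=np.zeros((600,800,3),np.uint8)
C[:300,:400]=cv2.resize(i,(400,300))
C[:300,400:]=cv2.resize(b[120:240,140:350],(400,300),interpolation=cv2.INTER_CUBIC)
C[300:,:500]=cv2.resize(s[150:300,140:390],(500,300),interpolation=cv2.INTER_CUBIC)
C[300:,500:]=cv2.resize(s[140:230,300:390],(300,300),interpolation=cv2.INTER_CUBIC)
cv2.imwrite("pics/11.png",C)
# driver top centre and direction in the wrist view
g=cv2.cvtColor(i,cv2.COLOR_BGR2GRAY)
print("expected driver top",proj("wrist",(488,188.5,137),P),"panel inner/outer edges in top",proj("top",(551,-184,50)),proj("top",(575,-184,50)))
print(g[100:220:6,int(proj("wrist",(488,188.5,137),P)[0])])
```

```text
26.7 [392.75903772 204.31812165 226.07861344] [-0.08956909  0.50004438 -0.41075673]
driver wrist [(array([151., 120.,  68.,  52.]), 0.65), (array([258.,  78.,  33.,  57.]), 0.63)]
driver top [(array([399., 189.,  31.,  31.]), 0.69), (array([181., 196.,  16.,  16.]), 0.67), (array([374., 138.,  28.,  34.]), 0.56)]
panel wrist []
panel top [(array([305., 174.,  47.,  16.]), 0.88), (array([278., 124.,  44.,  33.]), 0.77)]
expected driver top [260.8373609   79.24946529] panel inner/outer edges in top [305.91988475 176.15295852] [305.74444562 168.34704032]
[ 55  26 178 176 176 175 174 172 169  16  13 111  47  54  51  30  71  77
 100 140]
```

```bash
python3 -c "
from h import *
print(bot.close_job())"
```

```text
the job is handed in; nothing more can be done
None
```

The job is handed in at about 27 s. The panel is drawn home against the deck, the cam is turned clockwise to its hard stop (0.9 N m felt), and the screwdriver is back upright in its hole. No other object was touched.

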